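Fish a card case out from under the monitor riser

ROBOT

A 6-joint arm with a two-finger parallel gripper is mounted at the origin on a cart in front of the work surface, level with it; the furniture and walls round the work are solid. World frame = base frame: x ahead of the robot, y to its left, z up, the work surface at z = 0. Lengths are in m, angles in degrees, forces in N, time in s.
With the tool pointing down it reaches from about 0.25 to 0.725 m from the base axis. Payload 9.7 kg.
Tool frame: the origin (TCP) lies between the finger pads; the fingertips stand 19 mm ahead of it and the grasp point (between the pads) is the TCP; z points along the fingers, y is the line along which they close (so a half turn about z gives the same grasp; the last joint's range is limited). The gripper opens to 85 mm and grips with 20 to 120 N. Pads are 22 mm wide; open, the fingers measure 114 mm over their backs; the gripper's body (76 mm by 85 mm) begins 54 mm behind the grasp point. The pads swing forward as they close: fully open they stand 13 mm farther back than shut.
Start: joints at [-73.167, 4.979, 10.078, 95.1, 0, 90], TCP at [0.159, -0.526, 0.25] pointing down, gripper open.
Joint ranges: [-179.16, 179.16], [-48.56, 103.87], [-65.8, 70.77], [-126.05, 130.52], [-82.76, 87.17], [-180, 180]. Speed limits (degrees/s): [127.2, 127.2, 147.25, 180, 180, 180].

INTERFACE

Orientations are given as [roll, pitch, yaw] about the fixed x, y, z axes, in that order (R = Rz(yaw) Ry(pitch) Rx(roll)).
In Python, from workcell import telemetry, camera, calibration, workorder gives the robot as it stands.
- The arm moves only by the tool play_rows, never from a script. Its argument "increments" is a list of rows, each a list of 3 entries, a list of its own where there are three numbers: the shift along the tool's x, y, z in mm, then the turn, a rotation vector about the tool's x, y, z in degrees, then the closure, from 0 (fully open) to 1 (shut). In form: [[[x, y, z], [ax, ay, az], jaw], ...]. A call has 1 to 20 rows; each row is the pose to reach, as a shift and turn from the pose commanded when the call began, along the tool's axes at that moment; what a row does not reach only later rows make up. A row lasts 1/10 s, in which the tool goes at most 50 mm and 8.59 degrees, less where a joint would pass 70% of its speed; a pose out of reach is approached as far as the arm can. A call with a gripper value outside its range is refused whole. The fingers move at their own pace and stop on an object; "grip_force" is the grip in N (left out, the last holds). Time passes only in rows, so rows that repeat a pose let the fingers close. It gives the time, the measured TCP pose, the force, the opening and the grip force at its end, in the units of the state.
- telemetry.get_obs(): the state, without advancing time (a new reading comes with each control period).
- camera(name): name is "side" or "top"; returns (picture, depth): 384x512x3 uint8, red, green, blue; 384x512 float32, m along the optical axis (not along the pixel's ray), 0 where there is no reading.
- calibration(name): a dict with "vertical_fov" (degrees; the focal length in pixels is half the picture's height over the tangent of half this angle, whatever the lens; pixels are square), "cx", "cy" (the principal point, pixels), "k1" (the pictures are not rectified: a ray, as slopes to the right and down, at radius r is drawn at 1 + k1 r^2 times it, then the intrinsics apply), "rvec" (rotation vector, rad) and "tvec" (3), from world to camera coordinates, as OpenCV has them. Camera axes: x right, y down, z forward; pixel columns grow to the right and rows downward; lengths in m; the calibration is good to about 2 mm. A picture is of the moment at which its call begins. calibration takes no time and is no camera call.
- workorder.job_done(): hands the job in; it is judged then, once.
The state is a dict: "time": time; "q": joint angles; "qd": joint speeds; "joint_efforts": joint torques, N m; "ee_pos": TCP position; "tcp_rot": TCP orientation; "wrist_force": force on the tool from outside, world axes, zero at the start; "torque": the same for the moment, N m; "opening": finger opening in m; "grasp_force": force on a finger pad.
Only numpy, scipy, OpenCV 4.12 (cv2) and the standard library are available. Lean on these libraries where they do the work, as an engineer would, in place of code of your own. Each camera call takes 0.05 s, during which the arm holds its last target. There are 200 camera calls.

TASK

The leather card case has slid right to the back under the low glass-topped monitor riser. Take the reaching hook by its wooden handle, set its bent tip down on top of the case just behind the raised band and, keeping it lightly but firmly pressed down, draw the case out along the desk until all of it is clear in front of the riser; then lay the hook down on the desk again, clear of the riser and the case. Touch the case with the hook only, never press or pull it hard, do not knock the riser, and leave the other things alone.

Things in the scene. Friction and masses are not known exactly. Their poses are not given: they have to be found in the camera images.
- riser: Low monitor riser, fixed: clear glass board 130 mm deep, 320 wide, underside 60 and top 68 mm above the desk, on two dark wooden cheeks and a back panel. Origin on the desk under its middle; x points from open front to back, y to its left, z up. Back panel's inner face at x = +57 mm, cheeks' inner faces at y = +-146 mm.
- riser_front (a point): Point on the desk under the middle of the riser's wholly open front edge, at x = -65 mm in the riser's frame; axes as the riser's.
- card_case: Tan leather card case 57 (x) x 97 (y) mm, 120 to 240 g, nearly square to the riser, under 9 mm from its back panel. Origin at the centre of its underside. How full it is varies: its stiff top is 15 to 25 mm up; feel for it. A round band crosses the top along y at x = -12 mm, 8 mm wide, 3 mm proud. Over 6 N from the hook damages it; at 2 to 3 N the tip stays behind the band. Friction about 0.6.
- hook: Reaching hook on the desk, 90 g: wooden handle 80 long (x), 20 wide (y), 26 mm high, then a 6 mm steel rod along x, its axis 19.5 mm above the handle's underside, bent down at the end to a black ferrule level with that underside. Origin at the centre of the handle's underside, near the centre of mass; x points to the tip, z up. Rigid: a mm too low adds several N. Grip it hard or it turns.
- hook_tip (a point): Centre of the underside of the hook's rubber ferrule (an upright 13 mm wide, 9 mm high stub), 150 mm ahead of the hook's origin along its x and level with it. It does not fit down between the case and the riser's back panel.
- stapler: Green stapler, 38 x 155 x 47 mm, a loose bystander. Origin at the centre of its underside.
- ink_bottle: Glass ink bottle with a black cap, 46 x 46 x 60 mm, a loose bystander. Origin at the centre of its underside.
- eraser: Eraser in a card sleeve, 22 x 46 x 13 mm, a loose bystander. Origin at the centre of its underside.
- sharpener: Small brass pencil sharpener, 16 x 26 x 13 mm, a loose bystander. Origin at the centre of its underside.

How it is judged:
By the outcome, as a careful person would: the job done as asked, in the order asked, and still so for the second after the job is handed in, with the robot touching nothing.
It also fails if it takes over 61 s, if anything falls off the work surface, if the arm or the gripper's body presses on something with over 40 N, if the wrist force passes 120 N, or if a joint passes its speed limit or range.

## Working session

There is one attempt and no reset: what is moved stays moved. The work goes in short steps, Python scripts to look and compute and a tool call to move; the robot and the scene stay as the last step left them, time stands still between calls to the robot, and variables do not carry over. Pictures are saved under pics/ and viewed, at most 13 in all, crops included, and the job is handed in when it is done.

Besides the shell and the picture viewer there is one more tool, called after ">>>" as a command line: name --argument value ..., lists and objects as JSON in quotes. play_rows: Moves the arm, as the interface text tells. Its arguments: {"type":"object","properties":{"increments":{"type":"array"},"grip_force":{"type":"number"}},"required":["increments"]}

```bash
mkdir -p pics
cat > h.py <<'E'
import numpy as np, cv2
from workcell import telemetry, camera, calibration, workorder
def cal(n):
    c=calibration(n); f=192/np.tan(np.radians(c["vertical_fov"]/2))
    R=cv2.Rodrigues(np.array(c["rvec"],float))[0]; return f,c["cx"],c["cy"],c["k1"],R,np.array(c["tvec"],float)
def rays(n,uv):
    f,cx,cy,k1,R,t=cal(n); uv=np.atleast_2d(uv).astype(float)
    d=(uv-[cx,cy])/f; s=d.copy()
    for _ in range(30): s=d/(1+k1*(s**2).sum(1,keepdims=True))
    return np.c_[s,np.ones(len(s))],R,t
def at_z(n,uv,z):
    s,R,t=rays(n,uv); o=-R.T@t; w=s@R; return o+w*((z-o[2])/w[:,2])[:,None]
def by_depth(n,uv,dep):
    s,R,t=rays(n,uv); return (s*np.asarray(dep)[:,None]-t)@R
def proj(n,P):
    f,cx,cy,k1,R,t=cal(n); c=np.atleast_2d(P)@R.T+t; s=c[:,:2]/c[:,2:]
    return s*(1+k1*(s**2).sum(1,keepdims=True))*f+[cx,cy]
def cloud(n,dep):
    v,u=np.mgrid[0:384,0:512]; P=by_depth(n,np.c_[u.ravel(),v.ravel()],dep.ravel()).reshape(384,512,3); P[dep==0]=np.nan; return P
def save(n,name):
    im,d=camera(n); cv2.imwrite(f'pics/{name}.png',im[:,:,::-1]); np.savez(f'pics/{name}.npz',im=im,d=d); return im,d
E
python3 - <<'E'
from h import *
for n in("top","side"):
    save(n,n+"0"); f,cx,cy,k1,R,t=cal(n); print(n,f,cx,cy,k1,(-R.T@t).round(3),R[2].round(3))
a=[cv2.imread(f'pics/{n}0.png') for n in("top","side")]
E
```

```text
top 490.3795537767404 259.9516241833397 196.2797950169665 0.03695850984019296 [0.427 0.118 1.581] [ 0.104 -0.022 -0.994]
side 389.27268577099716 257.9916973715735 189.28791145880692 0.033965084674800174 [ 0.025 -0.812  0.627] [ 0.466  0.744 -0.479]
```

View pics/top0.png

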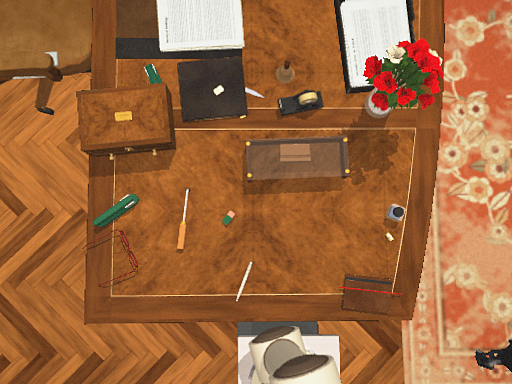

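View pics/side0.png

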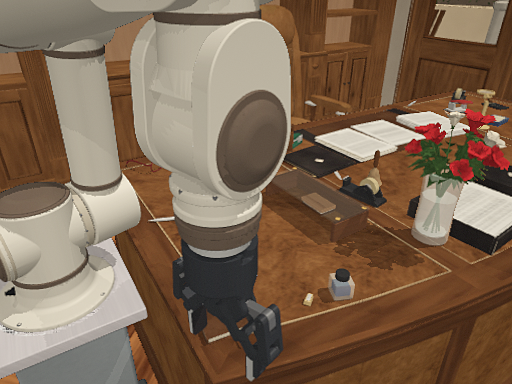

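The top view shows the riser around (297,158), with the case under its glass at (295,152). The hook's handle is at (181,236) and its tip near (187,188). Also visible are the stapler (117,211), eraser (229,217), ink bottle (396,213) and sharpener (390,237).

Run:
```python
from h import *
z=np.load('pics/top0.npz'); im=z['im'];d=z['d']
a=cv2.resize(im[125:195,235:365],None,fx=6,fy=6,interpolation=cv2.INTER_CUBIC)[:,:,::-1]
b=cv2.resize(im[180:260,160:250],None,fx=2,fy=2,interpolation=cv2.INTER_CUBIC)[:,:,::-1]
b=cv2.resize(im[182:257,165:205],None,fx=5.6,fy=5.6,interpolation=cv2.INTER_CUBIC)[:,:,::-1]
c=np.zeros((600,780,3),np.uint8); 
a=cv2.resize(im[130:190,240:355],None,fx=4.8,fy=4.8,interpolation=cv2.INTER_CUBIC)[:,:,::-1]
c[:a.shape[0],:a.shape[1]]=a; c[:b.shape[0],556:556+b.shape[1]]=b
cv2.imwrite('pics/crop1.png',c)
P=cloud('top',d)
for u,v in[(297,158),(297,170),(260,160),(295,152),(297,141),(181,236),(184,215),(186,190),(117,211),(229,217),(396,213),(390,237)]: print(u,v,P[v,u].round(3))
```

```text
297 158 [ 0.704 -0.032  0.071]
297 170 [ 0.666 -0.031  0.07 ]
260 160 [0.698 0.084 0.072]
295 152 [ 0.724 -0.026  0.066]
297 141 [ 0.759 -0.033  0.067]
181 236 [0.465 0.334 0.026]
184 215 [0.532 0.326 0.018]
186 190 [0.612 0.32  0.02 ]
117 211 [0.544 0.529 0.05 ]
229 217 [0.525 0.183 0.015]
396 213 [ 0.531 -0.339  0.06 ]
390 237 [ 0.457 -0.329  0.021]
```

View pics/crop1.png

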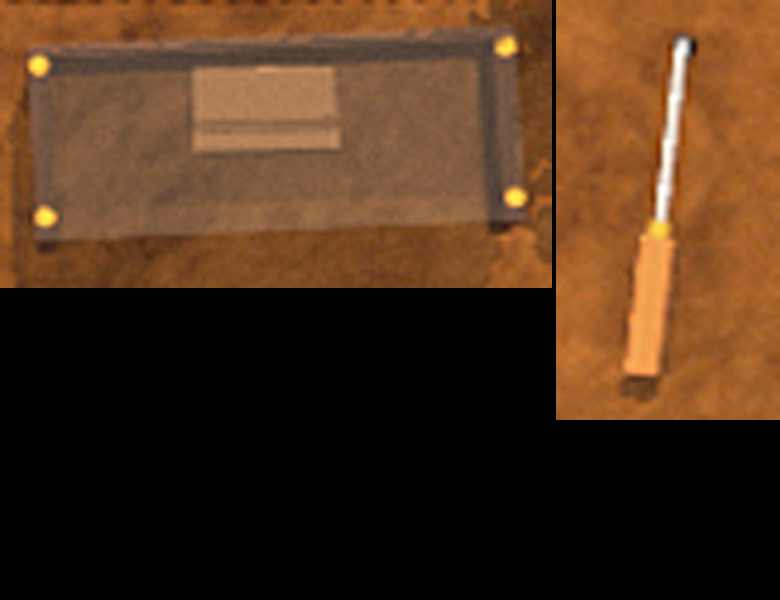

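The crop shows the glass corners with brass dots at (38,65), (506,46), (515,197) and (45,217). The case spans (193,68) to (340,150), with the band around y≈127. The hook handle runs from (642,375) to (657,235), and the ferrule is at (686,45).

Run:
```python
from h import *
A=lambda p:np.c_[240+(np.array(p)[:,0]+.5)/4.8-.5,130+(np.array(p)[:,1]+.5)/4.8-.5]
B=lambda p:np.c_[165+(np.array(p)[:,0]-555.5)/5.6-.5,182+(np.array(p)[:,1]+.5)/5.6-.5]
br=at_z('top',A([(38,65),(506,46),(515,197),(45,217)]),.068); print(br.round(4))
y=np.array([br[0]-br[1],br[3]-br[2]]).mean(0)[:2]; x=np.array([br[0]-br[3],br[1]-br[2]]).mean(0)[:2]
print('yaw',np.degrees(np.arctan2(-y[0],y[1])),np.degrees(np.arctan2(x[1],x[0])),np.hypot(*y),np.hypot(*x)); print('c',br.mean(0))
fe=at_z('top',A([(40,240),(522,222)]),.068);print('front',fe.round(4))
for zz in(.015,.025):
  c=at_z('top',A([(193,68),(333,66),(340,149),(193,152)]),zz); print('case',zz,c.round(4).tolist(),c.mean(0).round(4))
b=at_z('top',A([(193,127),(338,125)]),.023);print('band',b.round(4))
h=at_z('top',B([(625,374),(659,376),(674,236),(640,234)]),.026);print('handle',h.round(4).tolist(),h.mean(0).round(4))
a=(h[2]+h[3]-h[0]-h[1])/2;print('yaw',np.degrees(np.arctan2(a[1],a[0])),np.hypot(*a[:2]))
t=at_z('top',B([(684,44),(660,228)]),.0195);print('rod',t.round(4))
a=t[0]-t[1];print(np.degrees(np.arctan2(a[1],a[0])))
print(telemetry.get_obs())
```

```text
[[ 0.7527  0.1227  0.068 ]
 [ 0.7639 -0.1842  0.068 ]
 [ 0.6638 -0.1875  0.068 ]
 [ 0.6524  0.1188  0.068 ]]
yaw 2.1169534252635787 2.0736797884141236 0.3068559386494683 0.1002616862897812
c [ 0.70818426 -0.03254815  0.068     ]
front [[ 0.6373  0.1221  0.068 ]
 [ 0.6473 -0.1917  0.068 ]]
case 0.015 [[0.7616, 0.018, 0.015], [0.7625, -0.077, 0.015], [0.7055, -0.0807, 0.015], [0.704, 0.0187, 0.015]] [ 0.7334 -0.0302  0.015 ]
case 0.025 [[0.7594, 0.0186, 0.025], [0.7604, -0.0757, 0.025], [0.7037, -0.0794, 0.025], [0.7022, 0.0194, 0.025]] [ 0.7314 -0.0293  0.025 ]
band [[ 0.7196  0.019   0.023 ]
 [ 0.7205 -0.0786  0.023 ]]
handle [[0.4265, 0.3464, 0.026], [0.4252, 0.3274, 0.026], [0.5036, 0.3197, 0.026], [0.5049, 0.3387, 0.026]] [0.4651 0.333  0.026 ]
yaw -5.601613336911533 0.07874226313423924
rod [[0.6134 0.3156 0.0195]
 [0.5085 0.3284 0.0195]]
-6.960604922625185
{'time': 0.1, 'q': array([-7.31653033e+01,  5.00814903e+00,  1.00385355e+01,  9.51002895e+01,
       -1.54036364e-03,  9.00026067e+01]), 'qd': array([ 0.00944531, -0.08061073,  0.11001091,  0.0115476 ,  0.10719154,
       -0.09643922]), 'joint_efforts': array([-9.64844694e-04, -5.21562302e+01,  4.65653658e+01,  1.60133449e-02,
       -5.33555817e-05,  1.09775007e-05]), 'ee_pos': array([ 0.15922427, -0.52624903,  0.24964793]), 'tcp_rot': array([-1.79930097e+02,  1.54354280e-03,  1.68320918e+01]), 'wrist_force': array([ 0.11882866,  0.76829221, -0.24724759]), 'torque': array([ 0.03423513, -0.01260348,  0.01345938]), 'grasp_force': 0.0, 'opening': 0.08558968517262949}
```

```bash
cat >> h.py <<'E'
def move(xyz,yaw,cur=None):
    "tool-frame shift (mm) and z-turn from the present pose (tool pointing down)"
    o=telemetry.get_obs(); p=np.array(o["ee_pos"]); y0=o["tcp_rot"][2]
    d=(np.array(xyz)-p)*1000; c,s=np.cos(np.radians(y0)),np.sin(np.radians(y0))
    print('shift',np.round([d[0]*c+d[1]*s,d[0]*s-d[1]*c,-d[2]],1),'turn z',round(y0-yaw,2))
def force(n=8):
    F=[]
    for _ in range(n):
        camera("top"); o=telemetry.get_obs(); F.append(np.r_[o["wrist_force"],o["torque"]])
    F=np.array(F); print('t',round(o["time"],2),'F',F.mean(0).round(3),'sd',F.std(0).round(3),'p',o["ee_pos"].round(4),o["tcp_rot"].round(2),'open',o["opening"],o["grasp_force"])
E
python3 - <<'E'
from h import *
force(4); move([.465,.333,.12],-6.5)
E
```

```text
t 0.3 F [-0.502  0.185  0.068  0.02   0.008 -0.006] sd [0.251 0.292 0.445 0.016 0.032 0.024] p [ 0.1593 -0.5264  0.25  ] [-179.97   -0.     16.84] open 0.08547576570213823 0.0
shift [ 541.5 -734.   130. ] turn z 23.34
```

>>> play_rows --increments '[[[541.5, -734, 130], [0, 0, 23.3], 0.3], [[541.5, -734, 130], [0, 0, 23.3], 0.3], [[541.5, -734, 130], [0, 0, 23.3], 0.3], [[541.5, -734, 130], [0, 0, 23.3], 0.3], [[541.5, -734, 130], [0, 0, 23.3], 0.3], [[541.5, -734, 130], [0, 0, 23.3], 0.3], [[541.5, -734, 130], [0, 0, 23.3], 0.3], [[541.5, -734, 130], [0, 0, 23.3], 0.3], [[541.5, -734, 130], [0, 0, 23.3], 0.3], [[541.5, -734, 130], [0, 0, 23.3], 0.3], [[541.5, -734, 130], [0, 0, 23.3], 0.3], [[541.5, -734, 130], [0, 0, 23.3], 0.3], [[541.5, -734, 130], [0, 0, 23.3], 0.3], [[541.5, -734, 130], [0, 0, 23.3], 0.3], [[541.5, -734, 130], [0, 0, 23.3], 0.3], [[541.5, -734, 130], [0, 0, 23.3], 0.3], [[541.5, -734, 130], [0, 0, 23.3], 0.3], [[541.5, -734, 130], [0, 0, 23.3], 0.3], [[541.5, -734, 130], [0, 0, 23.3], 0.3], [[541.5, -734, 130], [0, 0, 23.3], 0.3]]'

```text
time: 2.3
ee_pos: [0.4174, -0.0141, 0.1338]
tcp_rot: [-177.9, 0.1, -3.2]
wrist_force: [0.3, 0.2, 1.0]
opening: 0.06
grasp_force: 0.0
```

Run:
```python
from h import *
force(6); move([.465,.333,.022],-6.5); save('side','side1')
```

```text
t 2.6 F [-0.264  0.078 -0.109 -0.031  0.016  0.021] sd [0.714 0.396 0.546 0.023 0.015 0.024] p [ 0.4169 -0.0139  0.1342] [-1.7791e+02  4.0000e-02 -3.1900e+00] open 0.06004509210093102 0.0
shift [  28.7 -349.   112.2] turn z 3.31
```

View pics/side1.png

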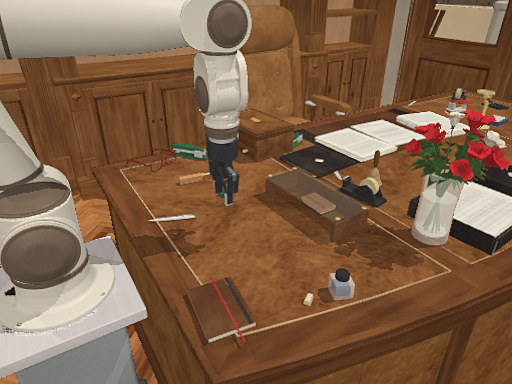

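The side view shows the arm part-way, with the hook handle behind the gripper at (190,179). The move stopped short with a small roll error, so I'll generalise the helper to correct the whole pose.

```bash
cat >> h.py <<'E'
from scipy.spatial.transform import Rotation as Ro
def move(xyz,yaw,pitch=0):
    o=telemetry.get_obs(); R0=Ro.from_euler('xyz',o["tcp_rot"],degrees=True); R1=Ro.from_euler('xyz',[180,pitch,yaw],degrees=True)
    print('shift',(R0.inv().apply(np.array(xyz)-o["ee_pos"])*1000).round(2),'turn',(R0.inv()*R1).as_rotvec(degrees=True).round(2),'from',o["ee_pos"].round(4),o["tcp_rot"].round(2))
E
python3 - <<'E'
from h import *
move([.465,.333,.10],-6.5)
E
```

```text
shift [  28.76 -347.55   46.94] turn [-2.09  0.1   3.31] from [ 0.4169 -0.0139  0.1342] [-1.7791e+02  4.0000e-02 -3.1900e+00]
```

>>> play_rows --increments '[[[28.8, -347.5, 47], [-2.1, 0.1, 3.3], 0.3], [[28.8, -347.5, 47], [-2.1, 0.1, 3.3], 0.3], [[28.8, -347.5, 47], [-2.1, 0.1, 3.3], 0.3], [[28.8, -347.5, 47], [-2.1, 0.1, 3.3], 0.3], [[28.8, -347.5, 47], [-2.1, 0.1, 3.3], 0.3], [[28.8, -347.5, 47], [-2.1, 0.1, 3.3], 0.3], [[28.8, -347.5, 47], [-2.1, 0.1, 3.3], 0.3], [[28.8, -347.5, 47], [-2.1, 0.1, 3.3], 0.3], [[28.8, -347.5, 47], [-2.1, 0.1, 3.3], 0.3], [[28.8, -347.5, 47], [-2.1, 0.1, 3.3], 0.3], [[28.8, -347.5, 47], [-2.1, 0.1, 3.3], 0.3], [[28.8, -347.5, 47], [-2.1, 0.1, 3.3], 0.3], [[28.8, -347.5, 47], [-2.1, 0.1, 3.3], 0.3], [[28.8, -347.5, 47], [-2.1, 0.1, 3.3], 0.3], [[28.8, -347.5, 47], [-2.1, 0.1, 3.3], 0.3]]'

```text
time: 4.15
ee_pos: [0.4438, -0.0136, 0.103]
tcp_rot: [-177.9, 0.1, -3.0]
wrist_force: [-0.7, 0.4, -0.1]
opening: 0.0599
grasp_force: 0.0
```

Run:
```python
from h import *
save('side','side2'); move([.465,.333,.022],-6.5)
```

```text
shift [   3.41 -344.01   93.66] turn [-2.1   0.15  3.54] from [ 0.4438 -0.0136  0.103 ] [-1.7789e+02  8.0000e-02 -2.9600e+00]
```

Run:
```python
from h import *
o=telemetry.get_obs(); print(o['q'].round(2),o['qd'].round(2),o['joint_efforts'].round(2),o['torque'].round(2))
```

```text
[ -3.02  -9.87 -20.56  79.39   2.11 179.94] [ 0.12 -0.13 -0.04  0.08  0.    0.06] [-1.000e-02 -3.619e+01  4.693e+01  1.000e-01  1.200e-01 -0.000e+00] [-0.1   0.04 -0.05]
```

View pics/side2.png

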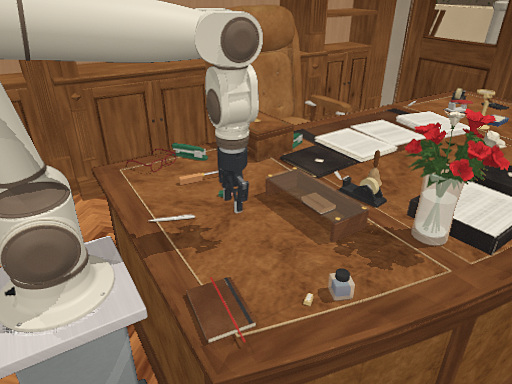

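The side view shows the gripper beside the riser at (237,190), but the last joint is at its +180 limit. I need the half-turned grasp, with yaw near 173.5.

>>> play_rows --increments '[[[10, -170, 0], [0, 0, -90], 0.3], [[10, -170, 0], [0, 0, -90], 0.3], [[10, -170, 0], [0, 0, -90], 0.3], [[10, -170, 0], [0, 0, -90], 0.3], [[10, -170, 0], [0, 0, -90], 0.3], [[10, -170, 0], [0, 0, -90], 0.3], [[10, -170, 0], [0, 0, -90], 0.3], [[10, -170, 0], [0, 0, -90], 0.3], [[10, -170, 0], [0, 0, -90], 0.3], [[10, -170, 0], [0, 0, -90], 0.3], [[10, -170, 0], [0, 0, -90], 0.3]]'

```text
time: 5.3
ee_pos: [0.4625, 0.1556, 0.1093]
tcp_rot: [-179.9, -2.1, 87.4]
wrist_force: [-0.1, 0.3, 0.7]
opening: 0.0596
grasp_force: 0.0
```

Run:
```python
from h import *
move([.465,.333,.10],173.5)
```

```text
shift [176.9   -5.63  15.82] turn [  1.53  -1.75 -86.13] from [0.4625 0.1556 0.1093] [-179.93   -2.11   87.36]
```

>>> play_rows --increments '[[[177, -5.6, 15.8], [1.5, -1.75, -86.1], 0.3], [[177, -5.6, 15.8], [1.5, -1.75, -86.1], 0.3], [[177, -5.6, 15.8], [1.5, -1.75, -86.1], 0.3], [[177, -5.6, 15.8], [1.5, -1.75, -86.1], 0.3], [[177, -5.6, 15.8], [1.5, -1.75, -86.1], 0.3], [[177, -5.6, 15.8], [1.5, -1.75, -86.1], 0.3], [[177, -5.6, 15.8], [1.5, -1.75, -86.1], 0.3], [[177, -5.6, 15.8], [1.5, -1.75, -86.1], 0.3], [[177, -5.6, 15.8], [1.5, -1.75, -86.1], 0.3], [[177, -5.6, 15.8], [1.5, -1.75, -86.1], 0.3], [[177, -5.6, 15.8], [1.5, -1.75, -86.1], 0.3], [[177, -5.6, 15.8], [1.5, -1.75, -86.1], 0.3], [[177, -5.6, 15.8], [1.5, -1.75, -86.1], 0.3]]'

```text
time: 6.6
ee_pos: [0.4661, 0.333, 0.1]
tcp_rot: [180.0, 0.0, 172.9]
wrist_force: [0.4, -0.0, 0.4]
opening: 0.0595
grasp_force: 0.0
```

Run:
```python
from h import *
force(6);move([.465,.333,.021],173.5)
```

```text
t 6.9 F [-0.187 -0.004 -0.158  0.     0.004  0.019] sd [0.559 0.607 0.357 0.02  0.038 0.04 ] p [0.4661 0.3331 0.1001] [1.7998e+02 1.0000e-02 1.7311e+02] open 0.05979385274549373 0.0
shift [ 1.05 -0.24 79.05] turn [ 0.02  0.01 -0.39] from [0.4661 0.3331 0.1001] [1.7998e+02 1.0000e-02 1.7311e+02]
```

>>> play_rows --increments '[[[1, 0, 40], [0, 0, -0.4], 0.4], [[1, 0, 70], [0, 0, -0.4], 0.4], [[1, 0, 78.5], [0, 0, -0.4], 0.4], [[1, 0, 78.5], [0, 0, -0.4], 0.4], [[1, 0, 78.5], [0, 0, -0.4], 1], [[1, 0, 78.5], [0, 0, -0.4], 1], [[1, 0, 78.5], [0, 0, -0.4], 1], [[1, 0, 78.5], [0, 0, -0.4], 1], [[1, 0, 78.5], [0, 0, -0.4], 1], [[1, 0, 78.5], [0, 0, -0.4], 1], [[1, 0, 78.5], [0, 0, -0.4], 1], [[1, 0, 78.5], [0, 0, -0.4], 1], [[1, 0, 78.5], [0, 0, -0.4], 1], [[1, 0, 78.5], [0, 0, -0.4], 1]]' --grip_force 115

```text
time: 8.3
ee_pos: [0.466, 0.3339, 0.0238]
tcp_rot: [179.9, 0.1, 173.5]
wrist_force: [-1.5, -0.3, 5.9]
opening: 0.0176
grasp_force: 113.3
```

Run:
```python
from h import *
force(6)
```

```text
t 8.6 F [-0.777 -0.703  6.498 -0.168  0.226  0.03 ] sd [0.347 0.318 0.504 0.022 0.027 0.04 ] p [0.466  0.3339 0.0238] [1.7986e+02 1.5000e-01 1.7355e+02] open 0.017896359593862477 113.33128809928894
```

Run:
```python
from h import *
move([.455,-.04,.064],182)
```

```text
shift [ -31.18 -372.7   -41.04] turn [ 0.13  0.16 -8.45] from [0.466  0.3339 0.0238] [1.7986e+02 1.5000e-01 1.7355e+02]
```

>>> play_rows --increments '[[[0, 0, -8], [0, 0, 0], 1], [[0, 0, -22], [0, 0, 0], 1], [[0, 0, -36], [0, 0, 0], 1], [[0, 0, -42.5], [0, 0, 0], 1], [[-10, -10, -42.5], [0, 0, -0.5], 1], [[-31, -40, -42.5], [0.1, 0.1, -1], 1], [[-31, -75, -42.5], [0.1, 0.1, -2], 1], [[-31, -110, -42.5], [0.1, 0.1, -3], 1], [[-31, -145, -42.5], [0.1, 0.1, -4], 1], [[-31, -180, -42.5], [0.1, 0.1, -5], 1], [[-31, -215, -42.5], [0.1, 0.1, -6], 1], [[-31, -250, -42.5], [0.1, 0.1, -7], 1], [[-31, -285, -42.5], [0.1, 0.1, -8.4], 1], [[-31, -320, -42.5], [0.1, 0.1, -8.4], 1], [[-31, -345, -42.5], [0.1, 0.1, -8.4], 1], [[-31, -365, -42.5], [0.1, 0.1, -8.4], 1], [[-31, -373, -42.5], [0.1, 0.1, -8.4], 1], [[-31, -373, -42.5], [0.1, 0.1, -8.4], 1]]'

```text
time: 10.4
ee_pos: [0.454, -0.0415, 0.0644]
tcp_rot: [-179.9, -0.1, -178.1]
wrist_force: [-0.6, 0.6, -1.2]
opening: 0.0174
grasp_force: 112.6
```

Run:
```python
from h import *
force(10); im,d=save('top','top3'); im2,d2=save('side','side3')
a=cv2.resize(im[125:235,225:365],None,fx=5,fy=5,interpolation=cv2.INTER_CUBIC)[:,:,::-1]
cv2.imwrite('pics/crop3.png',a)
```

```text
t 10.9 F [ 0.31   0.102 -0.924  0.013  0.005 -0.001] sd [0.554 0.474 0.639 0.034 0.026 0.028] p [ 0.454  -0.0406  0.0639] [-1.7993e+02 -1.0000e-01 -1.7802e+02] open 0.017641680983752617 112.63733983039856
```

View pics/crop3.png

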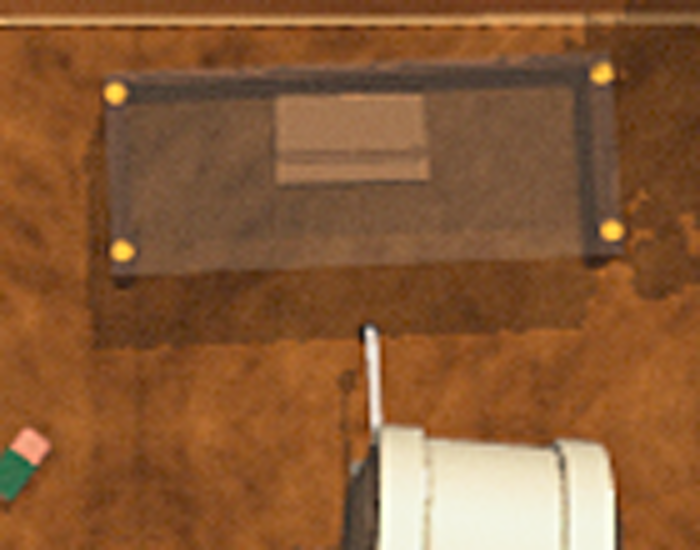

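The crop shows the hook held, with its tip at crop (370,330) just in front of the riser, and the case centred near (352,140). Now I'll check that the hook is level in the side view.

Run:
```python
from h import *
im=np.load('pics/side3.npz')['im']
u,v=proj('side',[[.604,-.036,.05]])[0]; print(u,v)
u0,v0=int(u-60),int(v-40); print(u0,v0)
cv2.imwrite('pics/crop4.png',cv2.resize(im[v0:v0+80,u0:u0+130],None,fx=6,fy=6,interpolation=cv2.INTER_CUBIC)[:,:,::-1])
print('tip',at_z('top',[[298.6,190.8]],.0597).round(4), 'exp',(.454+.149*np.cos(.0345),-.0406+.149*np.sin(.0345)))
for n,P in (('tipbottom',[.603,-.0355,.040]),('rodend',[.603,-.0355,.0597]),('rodstart',[.50,-.039,.0597]),('riserfront glass under',[.642,-.035,.06])): print(n,((proj('side',[P])[0]-[u0,v0]+.5)*6-.5).round(0))
```

```text
285.31868629698687 204.94685831750184
225 164
tip [[ 0.6022 -0.0361  0.0597]] exp (np.float64(0.6029113351699662), np.float64(-0.03546051968600154))
tipbottom [361. 266.]
rodend [363. 231.]
rodstart [183. 294.]
riserfront glass under [428. 209.]
```

View pics/crop4.png

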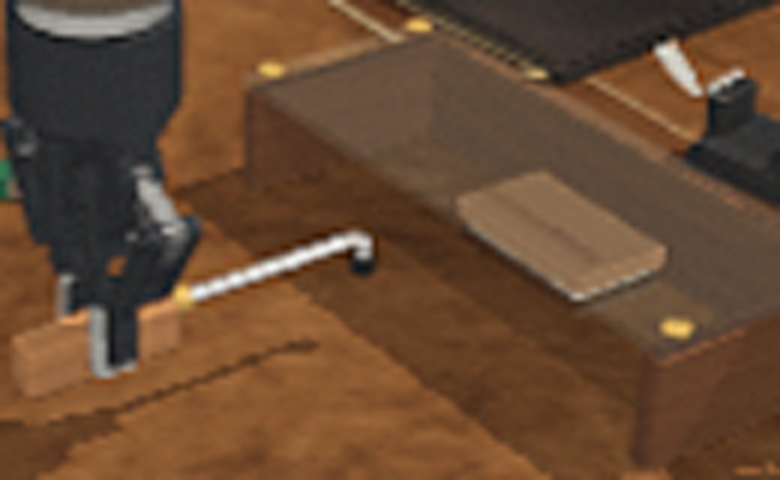

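The side crop shows the hook level in the gripper, with its ferrule at (363,268) and the rod running straight to the handle. Next I'll compute the insertion move.

Run:
```python
from h import *
C=lambda p:np.c_[225+(np.array(p)[:,0]+.5)/5-.5,125+(np.array(p)[:,1]+.5)/5-.5]
for z in(.015,.02,.025):
  c=at_z('top',C([(275,96),(424,94),(430,180),(275,184)]),z); b=at_z('top',C([(275,157),(428,155)]),z+.003)
  print(z,c.mean(0).round(4),'band mid',b.mean(0).round(4),'edges',c[:2].mean(0).round(4),c[2:].mean(0).round(4))
br=at_z('top',C([(115,93),(602,73),(612,231),(122,251)]),.068);print(br.mean(0).round(4))
```

```text
0.015 [ 0.7333 -0.0304  0.015 ] band mid [ 0.7211 -0.0302  0.018 ] edges [ 0.7619 -0.0298  0.015 ] [ 0.7046 -0.0309  0.015 ]
0.02 [ 0.7323 -0.0299  0.02  ] band mid [ 0.7202 -0.0297  0.023 ] edges [ 0.7608 -0.0293  0.02  ] [ 0.7037 -0.0304  0.02  ]
0.025 [ 0.7313 -0.0294  0.025 ] band mid [ 0.7193 -0.0293  0.028 ] edges [ 0.7598 -0.0289  0.025 ] [ 0.7029 -0.0299  0.025 ]
[ 0.708  -0.0327  0.068 ]
```

Run:
```python
from h import *
move([.589,-.0346,.0568],182)
```

```text
shift [-135.21    1.54    6.86] turn [-0.07 -0.1  -0.04] from [ 0.4539 -0.0408  0.0639] [-1.7992e+02 -1.0000e-01 -1.7804e+02]
```

>>> play_rows --increments '[[[0, 0, 3], [0, 0, 0], 1], [[0, 1, 7], [-0.1, -0.1, 0], 1], [[-5, 1.5, 7], [-0.1, -0.1, 0], 1], [[-15, 1.5, 7], [-0.1, -0.1, 0], 1], [[-27, 1.5, 7], [-0.1, -0.1, 0], 1], [[-39, 1.5, 7], [-0.1, -0.1, 0], 1], [[-51, 1.5, 7], [-0.1, -0.1, 0], 1], [[-63, 1.5, 7], [-0.1, -0.1, 0], 1], [[-75, 1.5, 7], [-0.1, -0.1, 0], 1], [[-87, 1.5, 7], [-0.1, -0.1, 0], 1], [[-99, 1.5, 7], [-0.1, -0.1, 0], 1], [[-111, 1.5, 7], [-0.1, -0.1, 0], 1], [[-122, 1.5, 7], [-0.1, -0.1, 0], 1], [[-130, 1.5, 7], [-0.1, -0.1, 0], 1], [[-135, 1.5, 7], [-0.1, -0.1, 0], 1], [[-135, 1.5, 7], [-0.1, -0.1, 0], 1]]'

```text
time: 12.6
ee_pos: [0.5892, -0.0348, 0.0566]
tcp_rot: [180.0, -0.0, -178.0]
wrist_force: [0.1, -0.5, -0.9]
opening: 0.0177
grasp_force: 112.6
```

Run:
```python
from h import *
force(10); im,d=save('top','top4'); im2,d2=save('side','side4')
a=cv2.resize(im[128:178,265:325],None,fx=8,fy=8,interpolation=cv2.INTER_CUBIC)[:,:,::-1]
u,v=proj('side',[[.70,-.036,.04]])[0].astype(int); print(u-40,v-30)
b=cv2.resize(im2[v-30:v+35,u-40:u+40],None,fx=4,fy=4,interpolation=cv2.INTER_CUBIC)[:,:,::-1]
c=np.zeros((400,800,3),np.uint8); c[:,:480]=a; c[:260,480:]=b; cv2.imwrite('pics/crop5.png',c)
```

```text
t 13.1 F [-0.209 -0.451 -0.812  0.006 -0.003  0.002] sd [0.439 0.493 0.432 0.029 0.018 0.026] p [ 0.5887 -0.0349  0.0568] [ 1.7998e+02  1.0000e-02 -1.7805e+02] open 0.017766413294906067 112.63707876205444
271 169
```

View pics/crop5.png

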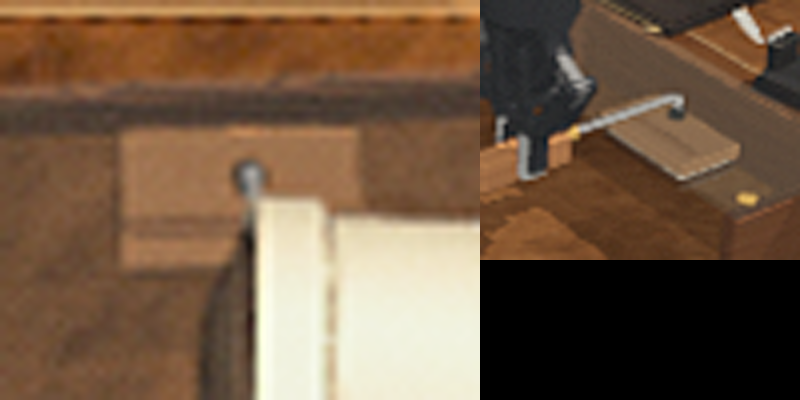

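The left crop shows the ferrule at (249,178) over the case, behind the band at y≈228. The side crop shows the hook passing under the glass. Now I'll feel downwards.

>>> play_rows --increments '[[[0, 0, 2], [0, 0, 0], 1], [[0, 0, 4], [0, 0, 0], 1], [[0, 0, 5.5], [0, 0, 0], 1], [[0, 0, 6], [0, 0, 0], 1], [[0, 0, 6], [0, 0, 0], 1]]'

```text
time: 13.7
ee_pos: [0.5887, -0.0348, 0.0505]
tcp_rot: [180.0, -0.0, -178.1]
wrist_force: [-0.6, 0.2, -1.0]
opening: 0.0174
grasp_force: 112.6
```

```bash
python3 -c "
from h import *
force(3)"
```

```text
t 13.85 F [ 0.279  0.315 -0.46  -0.02  -0.01  -0.021] sd [0.338 0.125 0.594 0.003 0.032 0.019] p [ 0.5888 -0.0349  0.0507] [ 1.7998e+02  1.0000e-02 -1.7805e+02] open 0.018020274466969913 112.63869524002075
```

>>> play_rows --increments '[[[0, 0, 0.4], [0, 0, 0], 1], [[0, 0, 0.8], [0, 0, 0], 1], [[0, 0, 0.8], [0, 0, 0], 1]]'

```text
time: 14.15
ee_pos: [0.5888, -0.0348, 0.0499]
tcp_rot: [180.0, 0.0, -178.1]
wrist_force: [-0.2, -0.1, 0.1]
opening: 0.0176
grasp_force: 112.6
```

```bash
python3 -c "
from h import *
force(3)"
```

```text
t 14.3 F [ 0.077 -0.227 -0.447  0.034  0.019  0.018] sd [0.267 0.291 0.215 0.015 0.037 0.016] p [ 0.5888 -0.0348  0.0499] [ 179.98    0.   -178.05] open 0.017576171041561787 112.63683557510376
```

>>> play_rows --increments '[[[0, 0, 0.4], [0, 0, 0], 1], [[0, 0, 0.8], [0, 0, 0], 1], [[0, 0, 0.8], [0, 0, 0], 1]]'

```text
time: 14.6
ee_pos: [0.5888, -0.0348, 0.049]
tcp_rot: [180.0, -0.0, -178.0]
wrist_force: [-0.7, 0.1, -0.3]
opening: 0.0177
grasp_force: 112.6
```

```bash
python3 -c "
from h import *
force(3)"
```

```text
t 14.75 F [-0.472 -0.1   -1.13   0.01   0.011 -0.   ] sd [0.772 0.46  0.556 0.033 0.005 0.031] p [ 0.5888 -0.0348  0.0491] [ 1.7997e+02  1.0000e-02 -1.7805e+02] open 0.017913143545075852 112.63787627220154
```

>>> play_rows --increments '[[[0, 0, 0.4], [0, 0, 0], 1], [[0, 0, 0.8], [0, 0, 0], 1], [[0, 0, 0.8], [0, 0, 0], 1]]'

```text
time: 15.05
ee_pos: [0.5888, -0.0348, 0.0483]
tcp_rot: [180.0, 0.0, -178.0]
wrist_force: [-0.1, -0.7, 0.3]
opening: 0.0179
grasp_force: 112.6
```

```bash
python3 -c "
from h import *
force(3)"
```

```text
t 15.2 F [-0.505  0.322 -0.206  0.03  -0.009 -0.006] sd [0.496 0.537 0.161 0.007 0.018 0.009] p [ 0.5888 -0.0348  0.0484] [ 1.7998e+02  1.0000e-02 -1.7805e+02] open 0.017797263200914685 112.63535499572754
```

>>> play_rows --increments '[[[0, 0, 0.4], [0, 0, 0], 1], [[0, 0, 0.8], [0, 0, 0], 1], [[0, 0, 0.8], [0, 0, 0], 1]]'

```text
time: 15.5
ee_pos: [0.5888, -0.0348, 0.0476]
tcp_rot: [180.0, 0.0, -178.1]
wrist_force: [-2.0, 0.2, 2.1]
opening: 0.0177
grasp_force: 112.9
```

```bash
python3 -c "
from h import *
force(3)"
```

```text
t 15.65 F [-1.424  0.371  1.823 -0.005  0.022  0.031] sd [0.766 0.273 0.177 0.011 0.033 0.043] p [ 0.5888 -0.0348  0.0476] [ 1.7998e+02  1.0000e-02 -1.7805e+02] open 0.017427431155023456 112.8931725025177
```

>>> play_rows --increments '[[[0, 0, 0.4], [0, 0, 0], 1], [[0, 0, 0.7], [0, 0, 0], 1], [[0, 0, 0.7], [0, 0, 0], 1]]'

```text
time: 15.95
ee_pos: [0.5889, -0.0348, 0.0469]
tcp_rot: [180.0, 0.0, -178.1]
wrist_force: [-2.0, -0.2, 3.7]
opening: 0.0179
grasp_force: 113.2
```

```bash
python3 -c "
from h import *
force(3)"
```

```text
t 16.1 F [-2.762 -0.025  3.391  0.016 -0.013  0.035] sd [0.436 0.866 0.24  0.029 0.016 0.021] p [ 0.5888 -0.0348  0.0469] [ 1.7998e+02  1.0000e-02 -1.7805e+02] open 0.01764893365170223 113.16298842430115
```

>>> play_rows --increments '[[[0, 0, -0.3], [0, 0, 0], 1], [[0, 0, -0.6], [0, 0, 0], 1], [[0, 0, -0.6], [0, 0, 0], 1]]'

```text
time: 16.4
ee_pos: [0.5889, -0.0348, 0.0474]
tcp_rot: [180.0, 0.0, -178.1]
wrist_force: [-2.8, 0.6, 2.5]
opening: 0.0176
grasp_force: 113.1
```

```bash
python3 -c "
from h import *
force(8)"
```

```text
t 16.8 F [-1.49  -0.283  1.938  0.006 -0.128 -0.011] sd [0.411 0.441 0.375 0.017 0.029 0.026] p [ 0.5889 -0.0349  0.0474] [ 1.7998e+02  1.0000e-02 -1.7805e+02] open 0.017842275803565837 113.08728218078613
```

>>> play_rows --increments '[[[0.7, 0, 0], [0, 0, 0], 1], [[2, 0, 0], [0, 0, 0], 1], [[3.5, 0, 0], [0, 0, 0], 1], [[5, 0, 0], [0, 0, 0], 1], [[6.5, 0, 0], [0, 0, 0], 1], [[8, 0, 0], [0, 0, 0], 1], [[9.5, 0, 0], [0, 0, 0], 1], [[11, 0, 0], [0, 0, 0], 1], [[12, 0, 0], [0, 0, 0], 1]]'

```text
time: 17.7
ee_pos: [0.5768, -0.0352, 0.0475]
tcp_rot: [180.0, 0.0, -178.1]
wrist_force: [2.7, 0.6, 0.7]
opening: 0.0176
grasp_force: 113.0
```

```bash
python3 -c "
from h import *
force(8); im,d=save('top','top5')
a=cv2.resize(im[128:178,265:325],None,fx=8,fy=8,interpolation=cv2.INTER_CUBIC)[:,:,::-1]
cv2.imwrite('pics/crop6.png',a)"
```

```text
t 18.1 F [ 1.816  0.364  2.005  0.032 -0.724  0.006] sd [0.529 0.393 0.548 0.016 0.058 0.029] p [ 0.5767 -0.0353  0.0473] [ 1.7998e+02 -2.0000e-02 -1.7805e+02] open 0.017800009084169722 113.04707050323486
```

View pics/crop6.png

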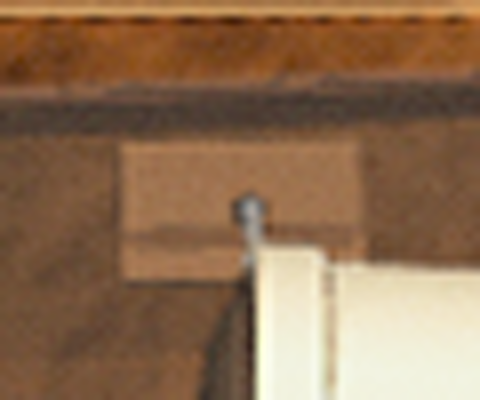

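The case has moved about 7 mm and sits straight, with its back edge at y≈142. The tip at (247,208) is now against the back of the band, so I'll keep drawing.

>>> play_rows --increments '[[[1, 0, 0], [0, 0, 0], 1], [[3, 0, 0], [0, 0, 0], 1], [[6, 0, 0], [0, 0, 0], 1], [[10, 0, 0], [0, 0, 0], 1], [[14, 0, 0], [0, 0, 0], 1], [[18, 0, 0], [0, 0, 0], 1], [[22, 0, 0], [0, 0, 0], 1], [[26, 0, 0], [0, 0, 0], 1], [[30, 0, 0], [0, 0, 0], 1], [[34, 0, 0], [0, 0, 0], 1], [[38, 0, 0], [0, 0, 0], 1], [[42, 0, 0], [0, 0, 0], 1], [[46, 0, 0], [0, 0, 0], 1], [[50, 0, 0], [0, 0, 0], 1], [[54, 0, 0], [0, 0, 0], 1], [[57, 0, 0], [0, 0, 0], 1], [[59, 0, 0], [0, 0, 0], 1], [[60, 0, 0], [0, 0, 0], 1]]'

```text
time: 19.95
ee_pos: [0.5167, -0.0373, 0.0474]
tcp_rot: [180.0, 0.0, -178.1]
wrist_force: [2.8, 0.1, 1.8]
opening: 0.0176
grasp_force: 113.0
```

```bash
python3 -c "
from h import *
force(8); save('top','top6')"
```

```text
t 20.35 F [ 0.749 -0.235  2.344  0.005 -0.605  0.003] sd [0.673 0.698 0.5   0.034 0.084 0.024] p [ 0.5166 -0.0373  0.0473] [ 1.7998e+02 -4.0000e-02 -1.7805e+02] open 0.017790139531354575 113.04408431053162
```

>>> play_rows --increments '[[[1, 0, 0], [0, 0, 0], 1], [[3, 0, -0.1], [0, 0, 0], 1], [[6, 0, -0.1], [0, 0, 0], 1], [[10, 0, -0.1], [0, 0, 0], 1], [[14, 0, -0.1], [0, 0, 0], 1], [[18, 0, -0.1], [0, 0, 0], 1], [[22, 0, -0.1], [0, 0, 0], 1], [[26, 0, -0.1], [0, 0, 0], 1], [[30, 0, -0.1], [0, 0, 0], 1], [[34, 0, -0.1], [0, 0, 0], 1], [[38, 0, -0.1], [0, 0, 0], 1], [[42, 0, -0.1], [0, 0, 0], 1], [[46, 0, -0.1], [0, 0, 0], 1], [[50, 0, -0.1], [0, 0, 0], 1], [[54, 0, -0.1], [0, 0, 0], 1], [[58, 0, -0.1], [0, 0, 0], 1], [[62, 0, -0.1], [0, 0, 0], 1], [[66, 0, -0.1], [0, 0, 0], 1], [[70, 0, -0.1], [0, 0, 0], 1], [[72, 0, -0.1], [0, 0, 0], 1]]'

```text
time: 22.4
ee_pos: [0.4445, -0.0398, 0.0475]
tcp_rot: [180.0, 0.0, -178.1]
wrist_force: [2.5, 0.1, 0.8]
opening: 0.0174
grasp_force: 113.0
```

Run:
```python
from h import *
force(6); im,d=save('top','top7'); im2,d2=save('side','side7')
a=cv2.resize(im[120:220,235:365],None,fx=3.6,fy=3.6,interpolation=cv2.INTER_CUBIC)[:,:,::-1]
u,v=proj('side',[[.60,-.036,.04]])[0].astype(int)
b=cv2.resize(im2[v-45:v+45,u-41:u+42],None,fx=4,fy=4,interpolation=cv2.INTER_CUBIC)[:,:,::-1]
c=np.zeros((360,800,3),np.uint8); c[:,:468]=a; c[:,468:]=b; cv2.imwrite('pics/crop7.png',c)
```

```text
t 22.7 F [-0.757 -0.058  2.469 -0.003 -0.31  -0.011] sd [1.305 0.425 0.551 0.038 0.13  0.031] p [ 0.4445 -0.0397  0.0473] [ 1.7997e+02 -6.0000e-02 -1.7805e+02] open 0.01753644963944373 113.04772853851318
```

View pics/crop7.png

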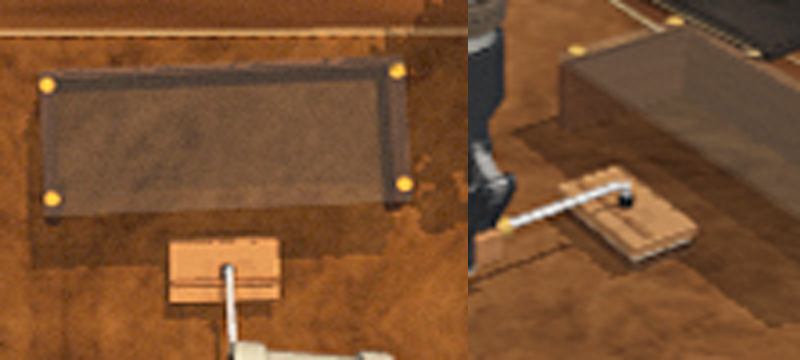

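Run:
```python
from h import *
A=lambda p:np.c_[235+(np.array(p)[:,0]+.5)/3.6-.5,120+(np.array(p)[:,1]+.5)/3.6-.5]
print(at_z('top',A([(170,240),(279,238),(280,300),(170,303)]),.024).round(4)); print(at_z('top',A([(45,217),(410,203)]),.068).round(4))
```

```text
[[ 0.6212  0.0138  0.024 ]
 [ 0.6224 -0.0834  0.024 ]
 [ 0.5669 -0.0832  0.024 ]
 [ 0.5649  0.0145  0.024 ]]
[[ 0.6364  0.1246  0.068 ]
 [ 0.6468 -0.1922  0.068 ]]
```

The case is out, with its back edge near x≈0.622 against the riser's front at 0.642, so it is about 19 mm clear. I'll lift the hook and carry it to the free area on the right.

>>> play_rows --increments '[[[0, 0, -1.5], [0, 0, 0], 1], [[0, 0, -5], [0, 0, 0], 1], [[0, 0, -14], [0, 0, 0], 1], [[0, 0, -28], [0, 0, 0], 1], [[0, 0, -38], [0, 0, 0], 1], [[0, 0, -40], [0, 0, 0], 1], [[3, -8, -40], [0, 0, 0], 1], [[8, -25, -40], [0, 0, 0], 1], [[15, -50, -40], [0, 0, 0], 1], [[15, -75, -40], [0, 0, 0], 1], [[15, -100, -40], [0, 0, 0], 1], [[15, -125, -40], [0, 0, 0], 1], [[15, -142, -40], [0, 0, 0], 1], [[15, -150, -40], [0, 0, 0], 1], [[15, -150, -40], [0, 0, 0], 1]]'

```text
time: 24.3
ee_pos: [0.4345, -0.1909, 0.087]
tcp_rot: [180.0, -0.0, -178.1]
wrist_force: [-0.3, 1.2, -1.1]
opening: 0.0177
grasp_force: 112.7
```

Run:
```python
from h import *
force(6); move([.43,-.19,.0265],182)
```

```text
t 24.6 F [ 0.044 -0.263 -0.798  0.007 -0.011  0.021] sd [0.561 0.544 0.289 0.035 0.022 0.036] p [ 0.4351 -0.1895  0.0875] [ 1.7997e+02  1.0000e-02 -1.7799e+02] open 0.017685429465476354 112.7370035648346
shift [ 5.08 -0.31 60.99] turn [0.03 0.01 0.01] from [ 0.4351 -0.1895  0.0875] [ 1.7997e+02  1.0000e-02 -1.7799e+02]
```

>>> play_rows --increments '[[[0, 0, 15], [0, 0, 0], 1], [[0, 0, 35], [0, 0, 0], 1], [[0, 0, 52], [0, 0, 0], 1], [[0, 0, 59], [0, 0, 0], 1], [[0, 0, 61], [0, 0, 0], 1], [[0, 0, 61.5], [0, 0, 0], 1], [[0, 0, 62], [0, 0, 0], 1], [[0, 0, 62], [0, 0, 0], 1]]'

```text
time: 25.4
ee_pos: [0.4354, -0.1903, 0.0261]
tcp_rot: [-180.0, 0.1, -178.1]
wrist_force: [-0.7, -1.1, -1.0]
opening: 0.018
grasp_force: 112.7
```

Run:
```python
from h import *
force(5)
```

```text
t 25.65 F [ 0.503  0.199 -0.846 -0.023  0.01   0.011] sd [0.616 0.456 0.387 0.025 0.032 0.021] p [ 0.4351 -0.1902  0.0257] [ 1.7998e+02  2.0000e-02 -1.7805e+02] open 0.017832086723822207 112.72849559783936
```

>>> play_rows --increments '[[[0, 0, 0.4], [0, 0, 0], 1], [[0, 0, 0.8], [0, 0, 0], 1], [[0, 0, 1.2], [0, 0, 0], 1], [[0, 0, 1.5], [0, 0, 0], 1], [[0, 0, 1.5], [0, 0, 0], 1]]'

```text
time: 26.15
ee_pos: [0.435, -0.1902, 0.0239]
tcp_rot: [180.0, 0.0, -178.1]
wrist_force: [-0.5, -0.5, -0.1]
opening: 0.0174
grasp_force: 112.8
```

Run:
```python
from h import *
force(5)
```

```text
t 26.4 F [-0.357  0.394 -0.531 -0.003  0.019  0.004] sd [0.556 0.635 0.204 0.045 0.008 0.032] p [ 0.435  -0.1902  0.0239] [ 179.98    0.   -178.05] open 0.01752269125268939 112.75555372238159
```

>>> play_rows --increments '[[[0, 0, 0.3], [0, 0, 0], 0.7], [[0, 0, 0.3], [0, 0, 0], 0.6], [[0, 0, 0.3], [0, 0, 0], 0.5], [[0, 0, 0.3], [0, 0, 0], 0.4], [[0, 0, 0.3], [0, 0, 0], 0.4], [[0, 0, 0.3], [0, 0, 0], 0.4], [[0, 0, -5], [0, 0, 0], 0.4], [[0, 0, -20], [0, 0, 0], 0.4], [[0, 0, -50], [0, 0, 0], 0.4], [[0, 0, -90], [0, 0, 0], 0.4], [[0, 0, -130], [0, 0, 0], 0.4], [[60, 0, -170], [0, 0, 0], 0.4], [[110, 0, -170], [0, 0, 0], 0.4], [[110, -40, -170], [0, 0, 0], 0.4], [[110, -80, -170], [0, 0, 0], 0.4], [[110, -80, -170], [0, 0, 0], 0.4], [[110, -80, -170], [0, 0, 0], 0.4]]'

```text
time: 28.1
ee_pos: [0.3274, -0.2743, 0.194]
tcp_rot: [180.0, -0.0, -178.2]
wrist_force: [-0.5, -0.1, 0.6]
opening: 0.051
grasp_force: 0.0
```

Run:
```python
from h import *
force(1); im,d=save('top','top8')
P=cloud('top',d)
a=cv2.resize(im[115:265,200:420],None,fx=3.6,fy=3.6,interpolation=cv2.INTER_CUBIC)[:,:,::-1]
cv2.imwrite('pics/crop8.png',a)
```

```text
t 28.15 F [ 0.226  0.438  1.104  0.032 -0.002  0.024] sd [0. 0. 0. 0. 0. 0.] p [ 0.3276 -0.2737  0.194 ] [ 1.7995e+02 -1.0000e-02 -1.7809e+02] open 0.05142801334821467 0.0
```

View pics/crop8.png

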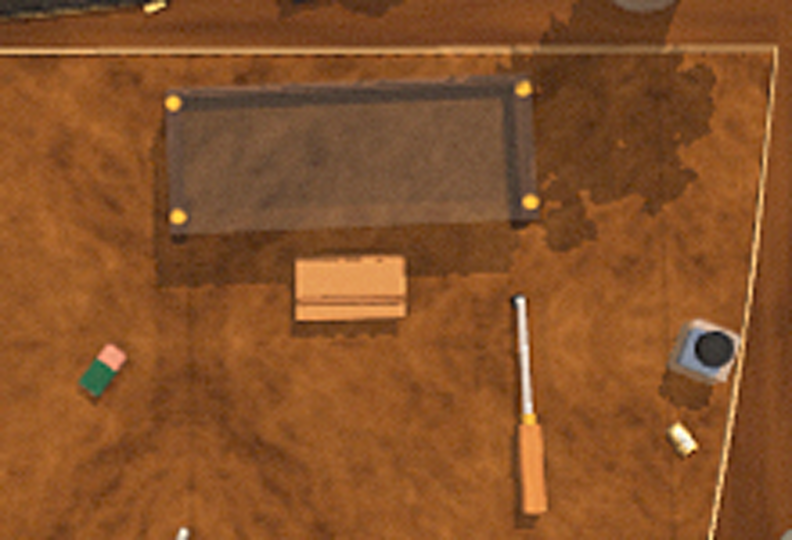

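The case lies fully in front of the riser at (350,288). The hook lies flat at (525,410), clear of both, and the other things are undisturbed.

```bash
python3 -c "
from workcell import workorder
print(workorder.job_done())"
```

```text
the job is handed in; nothing more can be done
None
```

The card case is drawn out about 19 mm clear in front of the riser, the hook is lying on the desk clear of both, and the job was handed in at about 28 s; peak force on the case was around 5 N against the 6 N limit.

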